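# Load the blue tip rack into the pipetting dock

## Robot

A 6-joint arm with a two-finger parallel gripper is mounted at the origin on the work surface. World frame = base frame: x ahead of the robot, y to its left, z up, the work surface at z = 0. Lengths are in m, angles in degrees, forces in N, time in s.
With the tool pointing down it reaches from about 0.35 to 0.875 m from the base axis. Payload 4.2 kg.
Tool frame: the origin (TCP) lies at the very end of the fingers, on their centre line; the grasp point (between the pads) lies 19 mm behind it; z points along the fingers, y is the line along which they close (so a half turn about z gives the same grasp; the last joint's range is limited). The gripper opens to 87 mm and grips with 3 to 60 N. Pads are 19 mm wide; open, the fingers measure 117 mm over their backs; the gripper's body (75 mm by 190 mm) begins 51 mm behind the grasp point.
Start: joints at [-61.387, 22.042, 0.453, 0, -68.411, -14.817], TCP at [0.149, -0.607, 0.223] pointing down, gripper open.
Joint ranges: [-179.83, 179.83], [-69.29, 118.12], [-61.27, 80.66], [-181.25, 117.63], [-171.15, -9.14], [-177.46, 177.46]. Speed limits (degrees/s): [159.86, 159.86, 180, 180, 180, 180].

## Interface

Orientations are given as a 3x3 rotation matrix whose columns are the frame's x, y, z axes.
In Python, from station import * gives the robot as it stands.
- The arm moves only by the shell command python3 -m pendant 'ROWS'. ROWS is JSON, a list of rows, each an object of numbers: "x", "y", "z": the shift along the world's x, y, z normalised to -1 to 1, where 1 is 250 mm; "rx", "ry", "rz": the turn, a rotation vector about the world's x, y, z normalised to -1 to 1, where 1 is 180 degrees; "claw": the opening, from 0 (shut) to 1 (fully open). A call has exactly 8 rows; each row is the pose to reach, as a shift and turn from the pose commanded when the call began, turning the shorter way round; what a row does not reach only later rows make up. A row lasts 1/8 s, in which the tool goes at most 62.5 mm and 10.7 degrees, less where a joint would pass 70% of its speed; a pose out of reach is approached as far as the arm can. A call with a number of a shift or a turn outside -1 to 1 is refused whole. A call with a gripper value outside its range is refused whole. The fingers move at their own pace and stop on an object; the grip force is fixed at half the most. Time passes only in rows, so rows that repeat a pose let the fingers close, or fill a call up. It gives the time, the measured TCP pose, the force, the opening and the grip force at its end, in the units of the state.
- sense(): the state, without advancing time (a new reading comes with each control period).
- capture(name): name is "scene" or "side" or "wrist"; returns a dict with "color" (420x560x3 uint8, red, green, blue), "mtx" (3x3 intrinsics, pixels), "world_to_cam" (4x4, takes a point from world to camera coordinates). Camera axes: x right, y up, looking along -z (the intrinsics and any distortion apply to the point x, -y, -z); pixel columns grow to the right and rows downward; lengths in m; the calibration is good to about 2 mm. The wrist camera is an equidistant fisheye: a pixel r from the principal point sees the ray r / f radians off the axis. A picture is of the moment at which its call begins. There is no depth.
- finish_job(): hands the job in; it is judged then, once.
Trained networks look in a picture, given as the dict that the camera call returned (one of the last four; its "shot" number tells which), for a name from the list of things; names that differ only in an ending like _2 or _b are one class to them, and where a whole thing is asked for, a point or a joint stands for the part that bears it (a point fixed in the world has none). Each returns a list of dicts, best first, with "conf" (0 to 1); they miss things now and then, are a little off and sometimes report something else, mostly with a low value. They report only what shows in the picture. A call takes as long as a camera call. They do not tell look-alikes from the thing itself.
- search_frame(picture, label): "centre" ([column, row] in pixels, amid what is visible of it).
- regions_of(picture, label): "region" (420x560 bool, what is visible of it) and "centre" ([column, row] in pixels, amid what is visible of it).
The state is a dict: "time_s": time; "joints": joint angles; "joint_velocities": joint speeds; "effort": joint torques, N m; "tcp_pos": TCP position; "ee_rot": TCP orientation; "wrist_force": force on the tool from outside, world axes, zero at the start; "moment": the same for the moment, N m; "gripper_width": opening from 0.0 (shut) to 1.0 (fully open); "gripper_force": force on a finger pad.
Only numpy, scipy, OpenCV 4.12 (cv2) and the standard library are available. Lean on these libraries where they do the work, as an engineer would, in place of code of your own. Each camera call takes 0.05 s, during which the arm holds its last target. There are 200 camera calls.

## Task

Load the blue-lidded pipette tip rack into the dock: push it up the ramp it stands in front of, without lifting it, until its back edge drops behind the orange lip and it sits flat in the tray at the top, and leave it there. Leave the yellow-lidded rack standing where it is.

Things in the scene. Friction and masses are not known exactly. Their poses are not given: they have to be found in the camera images.
- dock: Fixed two-lane dock, 310 mm wide. Origin on the bench at the ramps' foot, midway between lanes; x level, pointing up the ramps (pushing direction), z up. Lane centre lines at y = +82.5 and -82.5 mm, 122 mm between grey rails 12 mm above the ramp, flared 30 mm before the foot. Aluminium ramps rise from bench level at x = 0 to 24 mm at x = 110 mm; level orange lips, 24 mm high, go on to x = 118 mm.
- dock_trays (a point): Point midway between the dock's two grey trays, at the height of their floors, 14 mm above the bench; axes as the dock's, 169 mm along x from its origin. Trays' middles lie 82.5 mm to either side (y). Each is 102 mm long (x) and 122 mm wide, from the lip (10 mm above its floor) to a beige housing 62 mm high; side rails' tops are 36 mm above the bench.
- blue_rack: Loose tip rack, white base, BLUE lid: a closed box 80 mm long (its x, roughly the dock's x), 110 mm wide (y), 55 mm high, 0.2 to 0.45 kg. Origin at the centre of its underside. It starts on the bench before either ramp, roughly square to it, front face 15 to 65 mm before the foot. In the tray it has 22 mm of play along x.
- yellow_rack: Loose tip rack of the same size and shape with a YELLOW lid, on the bench in front of the other ramp. Origin at the centre of its underside. To be left alone.
Things that resemble listed ones, but are neither listed nor needed, are in the scene too. Leave any pink or red look-alike of the blue_rack alone.

How it is judged (in metres and radians):
On the way:
1. the blue rack rides up the ramp, tilted with it and resting on it (angle between blue_rack's own z axis and vertical above 0.08 rad and x of blue_rack in the frame of dock between -0.03 and 0.12 m and z of blue_rack in the frame of dock below 0.04 m), for 0.1 s.
At the end, for the whole second after the job is handed in: The blue rack rests flat (within 3 degrees, underside within 4 mm of the tray floor's height) in a tray behind the lip, within 15 mm of the tray's middle along it and 12 mm across it and square to it within 10 degrees, at rest; the yellow rack is within 15 mm of where it stood (x of blue_rack in the frame of dock between 0.154 and 0.184 m and z of blue_rack in the frame of dock between 0.01 and 0.018 m and (y of blue_rack in the frame of dock between 0.0705 and 0.0945 m or y of blue_rack in the frame of dock between -0.0945 and -0.0705 m) and angle between blue_rack's own z axis and vertical below 0.06 rad and angle between the x axis of blue_rack and the x axis of dock, either way round below 0.175 rad and linear speed of blue_rack below 0.02 m/s and distance of yellow_rack from where it was at the start of the episode below 0.015 m); the robot touches nothing.
It fails at once if the blue rack is lifted: its underside's centre is more than 50 mm above the bench (height (world z) of blue_rack above 0.05 m).
It fails at once if the blue rack is tipped by more than 30 degrees (angle between blue_rack's own z axis and vertical above 0.52 rad).
It fails at once if the yellow rack is moved by more than 15 mm (distance of yellow_rack from where it was at the start of the episode above 0.015 m).
It also fails if it takes over 35 s, if anything falls off the work surface, if the arm or the gripper's body presses on something with over 40 N, if the wrist force passes 120 N, or if a joint passes its speed limit or range.

## Working session

There is one attempt and no reset: what is moved stays moved. The work goes in short steps, Python scripts to look and compute and a shell command to move; the robot and the scene stay as the last step left them, time stands still between calls to the robot, and variables do not carry over. Pictures are saved under pics/ and viewed, at most 10 in all, crops included, and the job is handed in when it is done.

```bash
mkdir -p pics; cat > h.py <<'E'
from station import *
import numpy as np, cv2
def ray(c,px):
    M=np.array(c["world_to_cam"]);K=np.array(c["mtx"])
    p=np.linalg.inv(K)@np.array([px[0],px[1],1.]);d=np.array([p[0],-p[1],-1.])
    R=M[:3,:3];o=-R.T@M[:3,3];return o,R.T@d
def onz(c,px,z):
    o,d=ray(c,px);return o+d*(z-o[2])/d[2]
def proj(c,P):
    M=np.array(c["world_to_cam"]);K=np.array(c["mtx"]);P=np.atleast_2d(P)
    q=P@M[:3,:3].T+M[:3,3];q=q*[1,-1,-1];u=q@K.T;return u[:,:2]/u[:,2:]
E
python3 - <<'E'
from h import *
for n in("scene","side"):
    c=capture(n);cv2.imwrite(f"pics/{n}.png",c["color"][:,:,::-1])
    o,d=ray(c,(280,210));print(n,o,d)
    for l in("dock","blue_rack","yellow_rack"):
        for r in regions_of(c,l):
            m=r["region"];print(l,round(r["conf"],2),np.round(r["centre"]),m.sum(),c["color"][m].mean(0).round(),onz(c,r["centre"],.03).round(3))
print(sense())
E
```

```text
scene [ 0.91212609 -0.28410735  0.71996466] [-0.47757542  0.27051753 -0.8359801 ]
dock 0.73 [344. 215.] 18009 [89. 90. 88.] [0.593 0.055 0.03 ]
blue_rack 0.96 [160. 315.] 3422 [93. 37. 43.] [ 0.617 -0.36   0.03 ]
blue_rack 0.85 [131. 240.] 2975 [91. 64. 77.] [ 0.441 -0.363  0.03 ]
blue_rack 0.67 [199. 177.] 2117 [88. 58. 72.] [ 0.355 -0.18   0.03 ]
blue_rack 0.64 [233. 225.] 2349 [48. 61. 99.] [ 0.506 -0.164  0.03 ]
yellow_rack 0.79 [277. 283.] 2970 [109. 106.  40.] [ 0.662 -0.144  0.03 ]
side [0.16134527 0.24697215 0.48120917] [ 0.5376365  -0.48561246 -0.68998559]
dock 0.73 [184. 244.] 28231 [132. 132. 130.] [0.551 0.093 0.03 ]
blue_rack 0.98 [416. 164.] 2984 [123.  69.  93.] [ 0.44 -0.36  0.03]
blue_rack 0.93 [348. 129.] 2121 [111.  14.  22.] [ 0.611 -0.356  0.03 ]
blue_rack 0.78 [327. 193.] 3444 [ 32.  68. 131.] [ 0.492 -0.164  0.03 ]
blue_rack 0.78 [407. 238.] 4607 [133.  76. 103.] [ 0.335 -0.181  0.03 ]
yellow_rack 0.56 [262. 156.] 2670 [138. 126.  32.] [ 0.655 -0.147  0.03 ]
{'time_s': 0.4, 'joints': array([-6.13872903e+01,  2.20476726e+01,  4.44416706e-01, -2.24643431e-03,
       -6.84121167e+01, -1.48181542e+01]), 'joint_velocities': array([-0.09683952, -0.10308212,  0.0810859 , -0.02313143, -0.04095669,
       -0.00841299]), 'effort': array([-4.87840134e-04, -3.89972091e+01,  1.87331092e+01,  4.21827748e+00,
        1.42140716e-02, -7.18133879e-05]), 'tcp_pos': array([ 0.14903839, -0.60687888,  0.22242487]), 'ee_rot': array([[-9.71160381e-01, -2.38427147e-01, -9.64813363e-05],
       [-2.38427164e-01,  9.71160349e-01,  2.52995486e-04],
       [ 3.33778562e-05,  2.68702964e-04, -9.99999963e-01]]), 'wrist_force': array([0.10093429, 0.31828344, 0.45692434]), 'moment': array([-0.01022911, -0.00575172,  0.01805151]), 'gripper_force': 0.0, 'gripper_width': 1.0013603795840655}
```

View pics/scene.png

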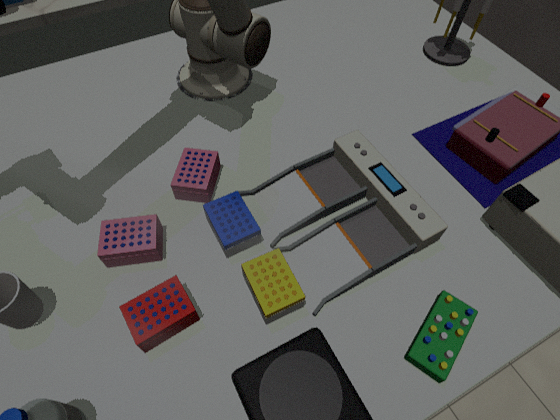

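View pics/side.png

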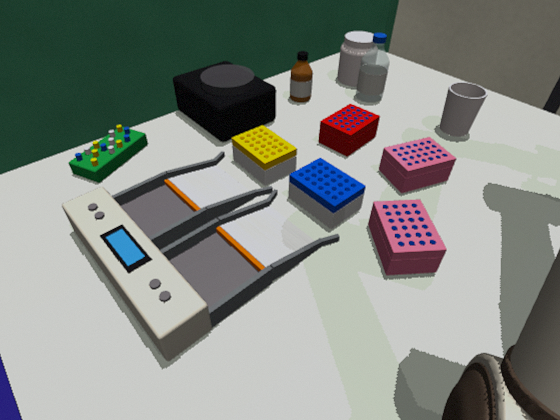

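The blue rack stands in front of the near lane (scene 232,220; side 327,190). The yellow rack is in front of the other lane (scene 272,283), and the pink and red racks are look-alikes. Next I fit the dock and both racks.

```bash
cat > m.py <<'E'
from h import *
from scipy.optimize import minimize
def box(p):
    x,y,a=p;c,s=np.cos(a),np.sin(a)
    return np.array([[x+c*u-s*v,y+s*u+c*v,z] for u in(-.04,.04) for v in(-.055,.055) for z in(0,.055)])
def fit(cs,ms,p0):
    def cost(p):
        t=0
        for c,m in zip(cs,ms):
            h=cv2.convexHull(proj(c,box(p)).astype(np.float32))[:,0]
            q=np.zeros(m.shape,np.uint8);cv2.fillConvexPoly(q,np.round(h*16).astype(np.int32),1,shift=4)
            t+=1-(q&m).sum()/(q|m).sum()
        return t
    r=minimize(cost,p0,method="Nelder-Mead",options=dict(initial_simplex=np.array(p0)+np.vstack([np.zeros(3),np.diag([.015,.015,.15])])))
    return r.x,r.fun
def lips(c):
    h=cv2.cvtColor(c["color"],cv2.COLOR_RGB2HSV);m=cv2.inRange(h,(8,170,90),(20,255,255))
    n,L,S,C=cv2.connectedComponentsWithStats(m)
    out=[]
    for i in sorted(range(1,n),key=lambda i:-S[i,4])[:2]:
        ys,xs=np.nonzero(L==i);P=np.array([onz(c,p,.024)[:2] for p in zip(xs,ys)])
        k=P.mean(0);d=np.linalg.svd(P-k)[2][0];t=(P-k)@d
        out.append((len(xs),k+d*(t.min()+t.max())/2,np.ptp(t),np.degrees(np.arctan2(d[1],d[0]))))
    return out
E
python3 - <<'E'
from m import *
cs=[capture("scene"),capture("side")]
for c in cs:print(lips(c))
for l,xy in(("blue_rack",(.5,-.164)),("yellow_rack",(.658,-.145))):
    ms=[]
    for c in cs:
        r=min(regions_of(c,l),key=lambda r:np.linalg.norm(onz(c,r["centre"],.03)[:2]-xy));ms.append(r["region"].astype(np.uint8))
    print(l,fit(cs,ms,[*xy,1.57]))
E
```

```text
[(136, array([0.65689805, 0.03395941]), np.float64(0.11895753778364636), np.float64(1.4943254274187259)), (108, array([0.48993325, 0.02929441]), np.float64(0.11531816090311345), np.float64(1.57806969501712))]
[(300, array([0.49720422, 0.02920511]), np.float64(0.11437618121001444), np.float64(-178.31384472286405)), (193, array([0.66501987, 0.03418289]), np.float64(0.10966502449090593), np.float64(-178.2553094157784))]
blue_rack (array([ 0.49935725, -0.16635528,  1.56584133]), np.float64(0.06868420066276126))
yellow_rack (array([ 0.66102834, -0.15466705,  1.52519779]), np.float64(1.0304502753482345))
```

```bash
R='{"x":0.8,"y":0.8,"z":0,"rz":0.432,"claw":0.5}'; python3 -m pendant '[{"x":0.8,"y":0.8,"z":0,"rz":0.432,"claw":0.5},{"x":0.8,"y":0.8,"z":0,"rz":0.432,"claw":0.5},{"x":0.8,"y":0.8,"z":0,"rz":0.432,"claw":0.5},{"x":0.8,"y":0.8,"z":0,"rz":0.432,"claw":0.5},{"x":0.8,"y":0.8,"z":0,"rz":0.432,"claw":0.5},{"x":0.8,"y":0.8,"z":0,"rz":0.432,"claw":0.5},{"x":0.8,"y":0.8,"z":0,"rz":0.432,"claw":0.5},{"x":0.8,"y":0.8,"z":0,"rz":0.432,"claw":0.5}]'
python3 -m pendant '[{"x":0.2,"y":0.2,"z":0,"rx":0.05,"claw":0.5},{"x":0.4,"y":0.4,"z":-0.1,"rx":0.1,"claw":0.5},{"x":0.608,"y":0.648,"z":-0.2,"rx":0.139,"claw":0.5},{"x":0.608,"y":0.648,"z":-0.3,"rx":0.139,"claw":0.5},{"x":0.608,"y":0.648,"z":-0.4,"rx":0.139,"claw":0.5},{"x":0.608,"y":0.648,"z":-0.4,"rx":0.139,"claw":0.5},{"x":0.608,"y":0.648,"z":-0.4,"rx":0.139,"claw":0.5},{"x":0.608,"y":0.648,"z":-0.4,"rx":0.139,"claw":0.5}]'
python3 - <<'E'
from h import *
s=sense();print(s["ee_rot"].round(3),s["joints"].round(1))
E
```

```text
[[-0.971 -0.238  0.   ]
 [-0.238  0.971 -0.   ]
 [-0.    -0.    -1.   ]] [-61.4  22.    0.5  -0.  -68.4 -14.8]$[0]: bad value
$[0]: bad value
```

```bash
python3 -m pendant '[{"x":0.8,"y":0.8,"z":0,"rx":0,"ry":0,"rz":0.432,"claw":0.5},{"x":0.8,"y":0.8,"z":0,"rx":0,"ry":0,"rz":0.432,"claw":0.5},{"x":0.8,"y":0.8,"z":0,"rx":0,"ry":0,"rz":0.432,"claw":0.5},{"x":0.8,"y":0.8,"z":0,"rx":0,"ry":0,"rz":0.432,"claw":0.5},{"x":0.8,"y":0.8,"z":0,"rx":0,"ry":0,"rz":0.432,"claw":0.5},{"x":0.8,"y":0.8,"z":0,"rx":0,"ry":0,"rz":0.432,"claw":0.5},{"x":0.8,"y":0.8,"z":0,"rx":0,"ry":0,"rz":0.432,"claw":0.5},{"x":0.8,"y":0.8,"z":0,"rx":0,"ry":0,"rz":0.432,"claw":0.5}]'
```

```text
time_s: 1.7
tcp_pos: [0.3493, -0.4067, 0.2227]
ee_rot: [[0.03, -1.0, 0.0], [-1.0, -0.03, -0.0], [0.0, -0.0, -1.0]]
wrist_force: [0.5, 0.6, -1.4]
gripper_width: 0.502
gripper_force: 0.0
```

```bash
python3 -m pendant '[{"x":0.2,"y":0.2,"z":0,"rx":0.05,"ry":0,"rz":0,"claw":0.5},{"x":0.4,"y":0.4,"z":-0.1,"rx":0.1,"ry":0,"rz":0,"claw":0.5},{"x":0.605,"y":0.648,"z":-0.2,"rx":0.139,"ry":0,"rz":0,"claw":0.5},{"x":0.605,"y":0.648,"z":-0.3,"rx":0.139,"ry":0,"rz":0,"claw":0.5},{"x":0.605,"y":0.648,"z":-0.4,"rx":0.139,"ry":0,"rz":0,"claw":0.5},{"x":0.605,"y":0.648,"z":-0.5,"rx":0.139,"ry":0,"rz":0,"claw":0.5},{"x":0.605,"y":0.648,"z":-0.5,"rx":0.139,"ry":0,"rz":0,"claw":0.5},{"x":0.605,"y":0.648,"z":-0.5,"rx":0.139,"ry":0,"rz":0,"claw":0.5}]'
python3 - <<'E'
from h import *
c=capture("side");cv2.imwrite("pics/s2.png",c["color"][:,:,::-1])
E
```

```text
time_s: 2.7
tcp_pos: [0.5009, -0.2455, 0.0985]
ee_rot: [[0.028, -1.0, 0.001], [-0.906, -0.025, 0.422], [-0.422, -0.013, -0.907]]
wrist_force: [-0.1, -0.0, -0.0]
gripper_width: 0.505
gripper_force: 0.0
```

View pics/s2.png

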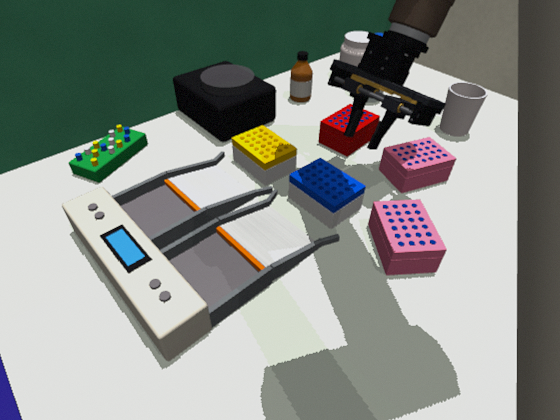

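The fingertips (side 355,130 and 377,147) are behind the blue rack's back face and clear of the look-alikes. I'll descend and make contact.

```bash
python3 -m pendant '[{"x":0,"y":0,"z":-0.1,"rx":0,"ry":0,"rz":0,"claw":0.5},{"x":0,"y":0,"z":-0.2,"rx":0,"ry":0,"rz":0,"claw":0.5},{"x":0,"y":0,"z":-0.312,"rx":0,"ry":0,"rz":0,"claw":0.5},{"x":0,"y":0.03,"z":-0.312,"rx":0,"ry":0,"rz":0,"claw":0.5},{"x":-0.001,"y":0.08,"z":-0.312,"rx":0,"ry":0,"rz":0,"claw":0.5},{"x":-0.003,"y":0.12,"z":-0.312,"rx":0,"ry":0,"rz":0,"claw":0.5},{"x":-0.004,"y":0.16,"z":-0.312,"rx":0,"ry":0,"rz":0,"claw":0.5},{"x":-0.006,"y":0.2,"z":-0.312,"rx":0,"ry":0,"rz":0,"claw":0.5}]'
```

```text
time_s: 3.75
tcp_pos: [0.4999, -0.1954, 0.0208]
ee_rot: [[0.029, -1.0, 0.003], [-0.907, -0.025, 0.421], [-0.42, -0.015, -0.907]]
wrist_force: [0.5, -3.9, 3.7]
gripper_width: 0.502
gripper_force: 2.0
```

```bash
python3 -m pendant '[{"x":-0.001,"y":0.05,"z":0,"rx":0,"ry":0,"rz":0,"claw":0.5},{"x":-0.003,"y":0.1,"z":0,"rx":0,"ry":0,"rz":0,"claw":0.5},{"x":-0.004,"y":0.15,"z":0,"rx":0,"ry":0,"rz":0,"claw":0.5},{"x":-0.006,"y":0.2,"z":0,"rx":0,"ry":0,"rz":0,"claw":0.5},{"x":-0.007,"y":0.25,"z":0,"rx":0,"ry":0,"rz":0,"claw":0.5},{"x":-0.008,"y":0.3,"z":0,"rx":0,"ry":0,"rz":0,"claw":0.5},{"x":-0.01,"y":0.35,"z":0,"rx":0,"ry":0,"rz":0,"claw":0.5},{"x":-0.011,"y":0.4,"z":0,"rx":0,"ry":0,"rz":0,"claw":0.5}]'
python3 - <<'E'
from h import *
c=capture("side");cv2.imwrite("pics/s3.png",c["color"][:,:,::-1])
E
```

```text
time_s: 4.75
tcp_pos: [0.4958, -0.0943, 0.0194]
ee_rot: [[0.027, -1.0, -0.0], [-0.906, -0.025, 0.423], [-0.422, -0.011, -0.906]]
wrist_force: [0.1, -5.8, 2.2]
gripper_width: 0.497
gripper_force: 2.7
```

View pics/s3.png

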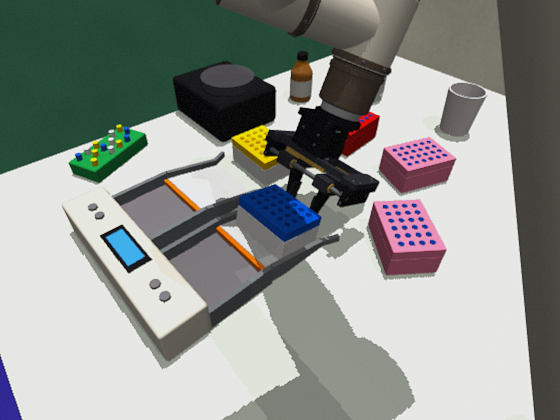

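The rack (278,215) is square in the lane and starting up the ramp. I'll follow the slope.

```bash
python3 -m pendant '[{"x":-0.001,"y":0.05,"z":0.011,"rx":0,"ry":0,"rz":0,"claw":0.5},{"x":-0.003,"y":0.1,"z":0.022,"rx":0,"ry":0,"rz":0,"claw":0.5},{"x":-0.004,"y":0.15,"z":0.033,"rx":0,"ry":0,"rz":0,"claw":0.5},{"x":-0.006,"y":0.2,"z":0.044,"rx":0,"ry":0,"rz":0,"claw":0.5},{"x":-0.007,"y":0.25,"z":0.055,"rx":0,"ry":0,"rz":0,"claw":0.5},{"x":-0.008,"y":0.3,"z":0.066,"rx":0,"ry":0,"rz":0,"claw":0.5},{"x":-0.01,"y":0.35,"z":0.077,"rx":0,"ry":0,"rz":0,"claw":0.5},{"x":-0.011,"y":0.4,"z":0.088,"rx":0,"ry":0,"rz":0,"claw":0.5}]'
python3 - <<'E'
from h import *
c=capture("side");cv2.imwrite("pics/s4.png",c["color"][:,:,::-1])
E
```

```text
time_s: 5.8
tcp_pos: [0.493, 0.0064, 0.0417]
ee_rot: [[0.027, -1.0, -0.0], [-0.905, -0.024, 0.424], [-0.424, -0.011, -0.906]]
wrist_force: [0.5, -1.5, -0.1]
gripper_width: 0.498
gripper_force: 0.4
```

View pics/s4.png

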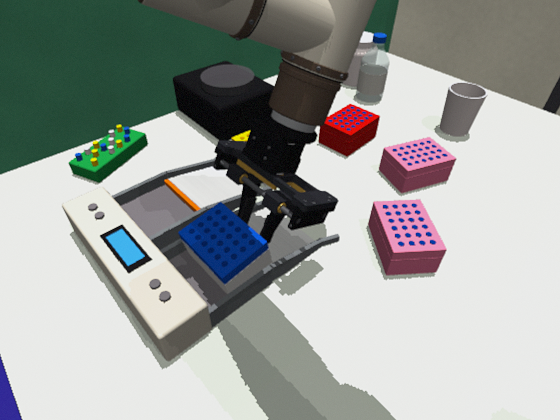

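The rack (223,240) is nosing down into the tray with its back still on the lip. About 28 mm remain.

```bash
python3 -m pendant '[{"x":0,"y":0.02,"z":0.003,"rx":0,"ry":0,"rz":0,"claw":0.5},{"x":-0.001,"y":0.04,"z":0.006,"rx":0,"ry":0,"rz":0,"claw":0.5},{"x":-0.002,"y":0.06,"z":0.008,"rx":0,"ry":0,"rz":0,"claw":0.5},{"x":-0.002,"y":0.08,"z":0.008,"rx":0,"ry":0,"rz":0,"claw":0.5},{"x":-0.003,"y":0.095,"z":0.008,"rx":0,"ry":0,"rz":0,"claw":0.5},{"x":-0.003,"y":0.108,"z":0.008,"rx":0,"ry":0,"rz":0,"claw":0.5},{"x":-0.003,"y":0.108,"z":0.008,"rx":0,"ry":0,"rz":0,"claw":0.5},{"x":-0.003,"y":0.108,"z":0.008,"rx":0,"ry":0,"rz":0,"claw":0.5}]'
python3 - <<'E'
from m import *
c=capture("side");cv2.imwrite("pics/s5.png",c["color"][:,:,::-1])
E
```

```text
time_s: 6.85
tcp_pos: [0.4926, 0.0323, 0.0437]
ee_rot: [[0.027, -1.0, -0.0], [-0.906, -0.025, 0.423], [-0.423, -0.011, -0.906]]
wrist_force: [0.8, 0.2, 0.0]
gripper_width: 0.497
gripper_force: 0.1
```

View pics/s5.png

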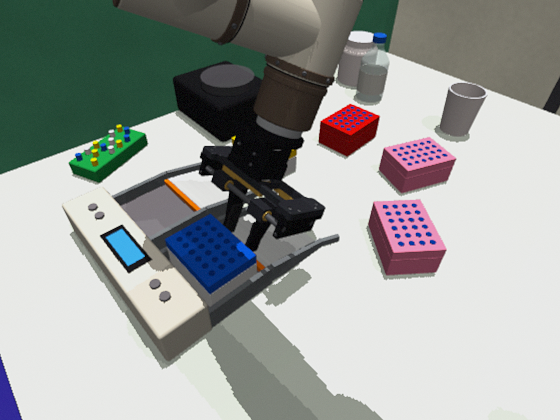

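The rack (210,250) looks dropped, with the orange lip visible behind it. I'll retreat and verify.

```bash
python3 -m pendant '[{"x":0,"y":-0.06,"z":0.02,"rx":0,"ry":0,"rz":0,"claw":0.5},{"x":0,"y":-0.16,"z":0.1,"rx":0,"ry":0,"rz":0,"claw":0.5},{"x":0,"y":-0.3,"z":0.3,"rx":0,"ry":0,"rz":0,"claw":0.5},{"x":0,"y":-0.5,"z":0.5,"rx":0,"ry":0,"rz":0,"claw":0.5},{"x":0,"y":-0.7,"z":0.7,"rx":0,"ry":0,"rz":0,"claw":0.5},{"x":0,"y":-0.9,"z":0.7,"rx":0,"ry":0,"rz":0,"claw":0.5},{"x":0,"y":-0.9,"z":0.7,"rx":0,"ry":0,"rz":0,"claw":0.5},{"x":0,"y":-0.9,"z":0.7,"rx":0,"ry":0,"rz":0,"claw":0.5}]'
python3 - <<'E'
from h import *
c=capture("side");cv2.imwrite("pics/s6.png",c["color"][:,:,::-1])
h=cv2.cvtColor(c["color"],cv2.COLOR_RGB2HSV);m=cv2.inRange(h,(100,150,60),(125,255,255));m[:200]=0;m[:,:155]=0;m[:,270:]=0
q=cv2.approxPolyN(cv2.convexHull(cv2.findNonZero(m)),4)[0]
# expected lid-top corners in dock frame, rack at x=.168,y=.0825,z=.014
ex=np.array([-.028,.9996,0]);ey=np.array([-.9996,-.028,0]);o=np.array([.4934,.0293,0])-.114*ex
for p in q:
    P=onz(c,p,.069)-o;print(p,(1000*np.array([P@ex,P@ey+.0825])).round(1))
s=sense();print(s["tcp_pos"])
E
```

```text
time_s: 7.9
tcp_pos: [0.4919, -0.1934, 0.2182]
ee_rot: [[0.025, -1.0, -0.0], [-0.906, -0.023, 0.424], [-0.424, -0.011, -0.906]]
wrist_force: [-0.5, 0.5, -0.4]
gripper_width: 0.502
gripper_force: 0.0
[209 294] [212.  148.4]
[161 240] [210.8  28.2]
[210 212] [125.5  27.1]
[260 259] [128.  148.4]
[ 0.49193485 -0.19266198  0.21815506]
```

View pics/s6.png

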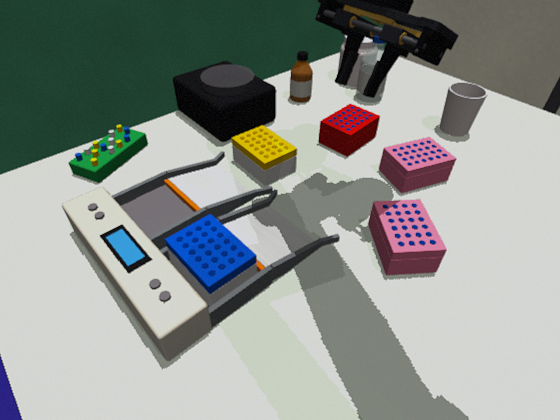

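The blue rack sits flat behind the lip (210,250), with its measured centre near x = 169 mm and y = 83 mm. The yellow rack (265,150) hasn't moved and the arm is clear.

```bash
python3 -c "
from station import *
print(finish_job())"
```

```text
the job is handed in; nothing more can be done
None
```

I pushed the blue rack up the ramp and it now sits flat in its tray behind the orange lip, close to the middle; the yellow rack was not touched, and the job is handed in (no verdict was returned).

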